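Set an ink roller in the V-blocks for checking

ROBOT

A 6-joint arm with a two-finger parallel gripper is mounted at the origin on the work surface. World frame = base frame: x ahead of the robot, y to its left, z up, the work surface at z = 0. Lengths are in m, angles in rad, forces in N, time in s.
With the tool pointing down it reaches from about 0.3 to 0.775 m from the base axis. Payload 14.6 kg.
Tool frame: the origin (TCP) lies midway between the tips of the shut fingers; the grasp point (between the pads) lies 19 mm behind it (ctrl.tcp_to_grasp is the z of the grasp point in the tool frame, in m); z points along the fingers, y is the line along which they close (so a half turn about z gives the same grasp; the last joint's range is limited). The gripper opens to 94 mm and grips with 3 to 60 N. Pads are 16 mm wide; open, the fingers measure 119 mm over their backs; the gripper's body (75 mm by 177 mm) begins 78 mm behind the grasp point.
Start: joints at [-1.291, 0.3, 1.521, -0, 1.321, -0.067], TCP at [0.187, -0.517, 0.205] pointing down, gripper open.
Joint ranges: [-3.03, 3.03], [-0.79, 2.21], [0.23, 2.52], [-1.04, 4.18], [0, 3.07], [-2.55, 2.55]. Speed limits (rad/s): [2.22, 2.22, 2.57, 3.14, 3.14, 3.14].

INTERFACE

Orientations are given as [roll, pitch, yaw] about the fixed x, y, z axes, in that order (R = Rz(yaw) Ry(pitch) Rx(roll)).
In Python, from station import monitor, camera, ctrl gives the robot as it stands.
- The arm moves only by the tool apply_moves, never from a script. Its argument "plan" is one flat list of numbers, 4 for each row, row after row: the shift along the tool's x, y, z in mm, then the turn about the tool's z in rad. In form: [dx, dy, dz, spin, dx, dy, dz, spin, ...]. A call has 1 to 20 rows; each row shifts and turns the commanded pose from where the row before left it, along the tool's axes as they then stand; what a row does not reach is not made up. A row lasts 1/10 s, in which the tool goes at most 50 mm and 8.59 degrees, less where a joint would pass 70% of its speed; a pose out of reach is approached as far as the arm can. A call is refused whole if a number of a shift passes 50 or a number of a turn 0.15, either way. A call with a gripper value outside its range is refused whole. "hand" is the gripper command: -1 is shut, 1 is fully open, values between are in proportion, set as the call begins (left out, the last holds). The fingers move at their own pace and stop on an object; "squeeze" is the grip in N (left out, the last holds). Time passes only in rows, so rows that do not move let the fingers close. It gives the time, the measured TCP pose, the force, the opening and the grip force at its end, in the units of the state.
- monitor.get_obs(): the state, without advancing time (a new reading comes with each control period).
- camera(name): name is "scene" or "top" or "wrist"; returns a dict with "image" (420x560x3 uint8, red, green, blue), "range_z" (420x560 float32, m along the optical axis (not along the pixel's ray), 0 where there is no reading), "mtx" (3x3 intrinsics, pixels), "distortion" ([k1, k2, p1, p2, k3] as OpenCV has them; the pictures are not rectified), "rvec" (rotation vector, rad) and "tvec" (3), from world to camera coordinates, as OpenCV has them. Camera axes: x right, y down, z forward; pixel columns grow to the right and rows downward; lengths in m; the calibration is good to about 2 mm. A picture is of the moment at which its call begins.
- ctrl.hand_in(): hands the job in; it is judged then, once.
The state is a dict: "time_s": time; "qpos": joint angles; "joint_vel": joint speeds; "tau": joint torques, N m; "ee_pos": TCP position; "eef_rot": TCP orientation; "force": force on the tool from outside, world axes, zero at the start; "moment": the same for the moment, N m; "grip_width": finger opening in m; "grip_force": force on a finger pad.
Only numpy, scipy, OpenCV 4.12 (cv2) and the standard library are available. Lean on these libraries where they do the work, as an engineer would, in place of code of your own. Each camera call takes 0.05 s, during which the arm holds its last target. There are 200 camera calls.

TASK

The ink roller is to be checked for run-out on the checking bench: first clamp the two V-blocks fast by turning each one's bar knob clockwise as far as it will go. Then take the roller from its wooden rest, lay its two bare steel ends gently into the V-blocks with the rubber between them, and hold it pressed down evenly into both Vs, on both faces of each, with about 12 N, ready for the dial. Finish while still holding it pressed there, and leave the other things on the table undisturbed.

Things in the scene. Friction and masses are not known exactly. Their poses are not given: they have to be found in the camera images.
- bench: roller checking bench, fixed: grey plate 136 x 290 x 20 mm with two steel V-blocks and their knobs. Origin at table height below the middle of the seated roller; y runs along the seated roller from V-block to V-block, z up. V-blocks at y = +93 (left) and -93 mm (right). The plate reaches 96 mm to -x (the knobs' side) and 40 mm to +x. Between the V-blocks 168 mm is free above the plate
- seat_mid (a point): middle of the roller's axis when it is seated in both Vs: 69.5 mm above the table, half-way between the V-blocks; axes as the bench
- left_knob_grip (a point): centre of the bar grip of the left (bench +y) V-block's clamp knob, on the knob's upright axis 68 mm to bench -x of the V line, 60 mm above the table. The bar is 46 mm long, 10 mm thick, 30 mm high (40 to 70 mm above the table) over a washer (30 mm wide, top 34 mm up); x lies along the bar's length, y across its thickness, z up. It turns with the knob and stays where it is left
- right_knob_grip (a point): the same for the clamp knob of the right (bench -y) V-block
- left_knob (a joint): clamp knob of the left V-block: angle turned clockwise seen from above (rad); starts loose at 0 to 0.5, tight at its end stop at 1.4; friction 0.06 N m, no spring
- right_knob (a joint): the same for the right V-block
- left_near_face: cheek of the left V-block on the knobs' side (bench -x), with one V face (ground, oiled steel: slippery); origin and axes as the bench's, at y = +93 mm. Each V-block is 54 mm across the roller, 18 mm thick along it, top 78 mm above the table, with a 90 degree V 34 mm wide and 17 mm deep (bottom 61 mm up), on a foot 34 mm wide, top 30 mm up, that carries the knob
- left_far_face: cheek of the left V-block on the other side (bench +x), with its other V face; origin as the near one's
- right_near_face: cheek of the right V-block on the knobs' side; origin at bench y = -93 mm
- right_far_face: cheek of the right V-block on the other side; origin at bench y = -93 mm
- roller_mid (a point): centre of the ink roller, loose, about 0.25 kg: black rubber cover 28 mm in diameter, 150 mm long, on a 12 mm steel core that stands out 36 mm bare at each end (222 mm overall); y is the roller's axis. Balanced at its middle. It starts level in its rest, axis 45 mm above the table. Either end may go to either V-block; seated it has 9 mm of end play each way
- rest: wooden roller rest, fixed: base 80 x 240 x 12 mm with two uprights 14 mm thick, 60 mm wide, 51 mm high at y = +93 and -93 mm, each with an open-topped notch 16 mm wide, 12 mm deep for a bare end of the roller. Origin at table height under its middle, y along the roller
- dial_stand: dial gauge on a heavy stand, base 55 x 50 mm, 160 to 175 mm high, loose; leave alone. Origin under its base
- ink_tin: ink tin 84 mm in diameter, 55 mm high, loose; leave alone. Origin under it
- composing_stick: steel composing stick (flat tray) 55 x 250 x 27 mm with type in it, loose; leave alone. Origin under it
Mind the look-alikes: they are no part of the job. Of the things like the part that bears roller_mid, leave any that is pink or red; of the rest the larger one is meant.

How it is judged:
On the way, in this order (a step that is already met when the one before it is completed fails the run):
1. both clamp knobs are turned clockwise to their stops (value of joint each of left_knob, right_knob above 1.32 rad), for 0.2 s.
2. the roller lies in both Vs (z of roller_mid in the frame of seat_mid between -0.002 and 0.002 m and x of roller_mid in the frame of seat_mid between -0.002 and 0.002 m and y of roller_mid in the frame of seat_mid between -0.01 and 0.01 m and angle between the y axis of roller_mid and the y axis of seat_mid, either way round below 0.025 rad), for 0.2 s.
At the end, for the whole second after the job is handed in: both knobs within 0.1 rad of their stops; the roller seated in both Vs (axis within 2 mm of the seat across and in height, 10 mm lengthwise, 0.025 rad in direction), at rest, held by the fingers, and pressing with more than 2 N on each of the four V faces (its own weight gives at most about 1.1 N) (all of step 2 and value of joint each of left_knob, right_knob above 1.3 rad and contact force between roller and left_near_face above 2 N and contact force between roller and left_far_face above 2 N and contact force between roller and right_near_face above 2 N and contact force between roller and right_far_face above 2 N and contact force between the fingers and roller above 3 N and linear speed of roller below 0.02 m/s); the arm keeps its last pose, push and grip.
It fails at once if the roller is slammed or forced into the bench with more than 60 N (contact force between roller and bench above 60 N).
It fails at once if the dial stand is disturbed (distance of dial_stand from where it was at the start of the episode above 0.015 m).
It fails at once if the ink tin is disturbed (distance of ink_tin from where it was at the start of the episode above 0.015 m).
It fails at once if the composing stick is disturbed (distance of composing_stick from where it was at the start of the episode above 0.015 m).
It also fails if it takes over 67 s, if anything falls off the work surface, if the arm or the gripper's body presses on something with over 40 N, if the wrist force passes 120 N, or if a joint passes its speed limit or range.

## Working session

There is one attempt and no reset: what is moved stays moved. The work goes in short steps, Python scripts to look and compute and a tool call to move; the robot and the scene stay as the last step left them, time stands still between calls to the robot, and variables do not carry over. Pictures are saved under pics/ and viewed, at most 10 in all, crops included, and the job is handed in when it is done.

Besides the shell and the picture viewer there is one more tool, called in YAML: its name, and indented under it one key for each argument. apply_moves: Moves the arm, as the interface text tells. Its arguments: {"type":"object","properties":{"plan":{"type":"array","items":{"type":"number"}},"hand":{"type":"number"},"squeeze":{"type":"number"}},"required":["plan"]}

```bash
mkdir -p pics; ls; python3 - <<'E'
from station import monitor,camera,ctrl
import cv2,numpy as np,pickle
print(monitor.get_obs(), ctrl.tcp_to_grasp)
for n in ["scene","top"]:
    d=camera(n); pickle.dump(d,open(n+".pkl","wb")); cv2.imwrite(f"pics/{n}0.png",d["image"][:,:,::-1])
    print(n,cv2.Rodrigues(d["rvec"])[0],d["tvec"],d["mtx"],d["distortion"])
E
```

```text
pics
{'time_s': 0.0, 'qpos': array([-1.29061703e+00,  3.00482125e-01,  1.52156194e+00, -2.98810010e-05,
        1.32069341e+00, -6.65986231e-02]), 'joint_vel': array([-8.30543842e-05, -1.56511689e-03, -9.74332690e-05,  2.73141517e-04,
        1.66574070e-03,  9.69570972e-04]), 'tau': array([-1.10836361e-03, -5.31810236e+01, -3.52740812e+01,  7.08270329e-02,
        2.43495737e-02, -9.55457358e-05]), 'ee_pos': array([ 0.18684828, -0.5170187 ,  0.20488838]), 'eef_rot': array([-3.14044845e+00, -4.73082799e-05,  3.46785305e-01]), 'force': array([-0.14049731,  0.21265826, -0.12927019]), 'moment': array([ 0.03456745,  0.0381688 , -0.00315082]), 'grip_force': 0.0, 'grip_width': 0.09391712663228761} -0.0188
scene [[-0.26777651  0.96329747  0.01880775]
 [ 0.70348153  0.20881688 -0.67934471]
 [-0.65833842 -0.16868165 -0.73357824]] [ 0.14424212 -0.31293839  1.46158581] [[384.14076509   0.         281.82182226]
 [  0.         384.14076509 214.29217699]
 [  0.           0.           1.        ]] [0.03286309 0.         0.         0.         0.        ]
top [[ 0.02686052 -0.99949056 -0.01723739]
 [-0.99098968 -0.02436067 -0.13170427]
 [ 0.13121726  0.02061972 -0.99113917]] [-0.00717403  0.52376765  1.14541862] [[456.56048056   0.         289.67400688]
 [  0.         456.56048056 205.24593834]
 [  0.           0.           1.        ]] [-0.02920926  0.          0.          0.          0.        ]
```

View pics/top0.png

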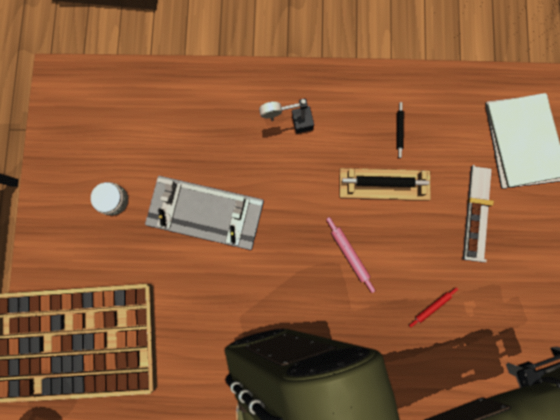

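View pics/scene0.png

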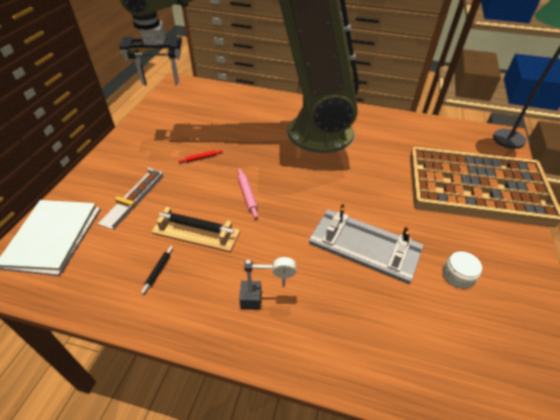

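The two pictures show these objects (top-view pixels):
- **Candidate rollers:** black roller in the rest (385,181), small loose black roller (400,130), pink (350,255) and red (433,307). I choose the larger black one in the rest.
- **Bench:** (205,212), with the knobs towards the robot, i.e. the lower side.

Next is a close crop to check the choice.

```bash
python3 - <<'E'
import cv2,numpy as np,pickle
d=pickle.load(open("top.pkl","rb"));im=d["image"][:,:,::-1]
a=cv2.resize(im[165:260,140:275],None,fx=5,fy=5,interpolation=cv2.INTER_CUBIC)
b=cv2.resize(im[95:210,330:440],None,fx=3.4,fy=3.4,interpolation=cv2.INTER_CUBIC)[:475]
c=np.zeros((600,800,3),np.uint8); h=min(475,b.shape[0]);
c[:475,:540]=a[:475,:540]; w=b.shape[1]; b=b[:, :]; b=cv2.resize(im[95:210,335:435],None,fx=2.55,fy=2.55,interpolation=cv2.INTER_CUBIC)
c[:b.shape[0],543:543+b.shape[1]]=b
a2=cv2.resize(im[165:260,335:435],None,fx=1,fy=1)
cv2.imwrite("pics/crop1.png",np.vstack([c[:475]]))
E
```

```text
(no output)
```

View pics/crop1.png

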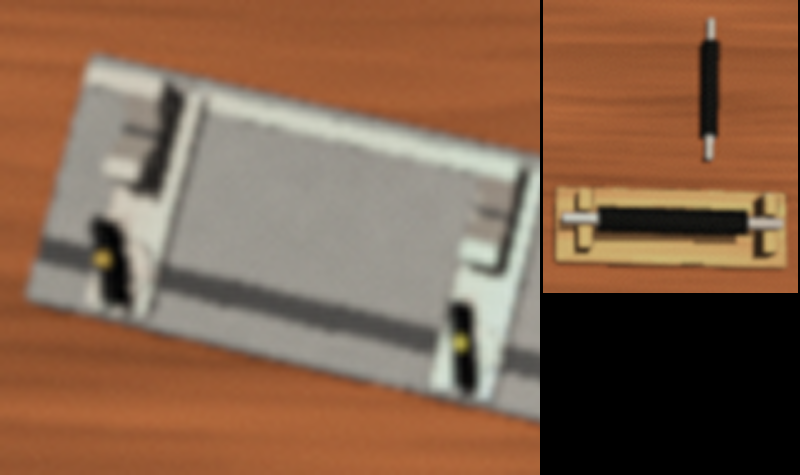

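The crop confirms the choice: the large black roller lies in the wooden rest and the small one lies loose above it. The bench has two black bars with yellow marks at crop (102,258) and (460,343), and the V-blocks' cheeks are on the far side. Now I measure.

```bash
cat > h.py <<'E'
import cv2,numpy as np
def rays(d,uv):
    R=cv2.Rodrigues(np.array(d["rvec"]))[0]; t=np.array(d["tvec"]).ravel()
    n=cv2.undistortPoints(np.float64(uv).reshape(-1,1,2),d["mtx"],d["distortion"])[:,0]
    return -R.T@t,(np.c_[n,np.ones(len(n))])@R
def onz(d,uv,z):
    c,v=rays(d,uv); return c+v*((z-c[2])/v[:,2])[:,None]
def cloud(d):
    h,w=d["range_z"].shape; u,v=np.meshgrid(np.arange(w),np.arange(h))
    c,r=rays(d,np.c_[u.ravel(),v.ravel()]); z=d["range_z"].ravel()
    P=c+r*z[:,None]; P[z==0]=np.nan
    return P.reshape(h,w,3)
def line(P): # centroid, direction angle, extents along/across
    c=P[:,:2].mean(0); r=cv2.minAreaRect(np.float32(P[:,:2]*1000)); 
    w,v=np.linalg.eigh(np.cov((P[:,:2]-c).T)); return c,np.arctan2(v[1,1],v[0,1]),r
E
python3 - <<'E'
from h import *; import pickle
for n in ["top","scene"]:
    d=pickle.load(open(n+".pkl","rb")); P=cloud(d); hsv=cv2.cvtColor(d["image"],cv2.COLOR_RGB2HSV).astype(int); x,y,z=P[...,0],P[...,1],P[...,2]
    print(n,"table z",np.nanmedian(z[(x>.3)&(x<.8)&(abs(y)<.5)]), np.nanstd(z[(z<.01)&(z>-.01)]))
    c=P[212,205] if n=="top" else P[245,365]; print(c)
    if n=="top": reg=(slice(165,260),slice(140,275)); rr=(slice(160,210),slice(335,435))
    else: reg=(slice(195,285),slice(300,430)); rr=(slice(200,255),slice(145,245))
    Q=P[reg].reshape(-1,3);H=hsv[reg].reshape(-1,3)
    pl=Q[(Q[:,2]>.012)&(Q[:,2]<.028)]; print("plate",len(pl),line(pl))
    m=(H[:,0]>20)&(H[:,0]<35)&(H[:,1]>120)&(H[:,2]>100); print("yellow",Q[m].round(4).tolist())
    t=Q[(Q[:,2]>.06)&(H[:,2]>60)]; print("tops",len(t),line(t) if len(t)>3 else 0)
    b=Q[(Q[:,2]>.055)&(H[:,2]<60)]
    for s in (1,-1):
        yy=b[(b[:,1]-np.median(pl[:,1]))*s>0]; print("bar",s,len(yy),line(yy) if len(yy)>3 else 0, yy[:,2].max() if len(yy) else 0)
    Q=P[rr].reshape(-1,3);H=hsv[rr].reshape(-1,3)
    r=Q[(Q[:,2]>.045)&(H[:,2]<60)]; print("roller",len(r),line(r))
    r=Q[(Q[:,2]<.02)&(Q[:,2]>.006)]; print("rest",len(r),line(r))
E
```

```text
top table z -0.0002704165277802595 0.002596355587114455
[0.50254707 0.22846291 0.01858669]
plate 4487 (array([0.50024629, 0.22741732]), np.float64(1.3775127192092302), ((502.4957580566406, 232.1531982421875), (289.8439636230469, 136.60757446289062), 78.4272689819336))
yellow [[0.486, 0.3331, 0.0724], [0.4867, 0.3324, 0.0666], [0.4842, 0.335, 0.0656], [0.4839, 0.3314, 0.0691], [0.4839, 0.3288, 0.0692], [0.481, 0.3331, 0.0714], [0.481, 0.3304, 0.072], [0.4813, 0.3286, 0.0697], [0.479, 0.3316, 0.0676], [0.4487, 0.151, 0.0635], [0.4482, 0.1473, 0.0716], [0.4456, 0.1497, 0.072], [0.4458, 0.1476, 0.0692], [0.4434, 0.1503, 0.0667], [0.4434, 0.1476, 0.0684]]
tops 413 (array([0.51781666, 0.23093801]), np.float64(1.3712287311641846), ((499.23333740234375, 233.9431915283203), (205.8480682373047, 116.43994903564453), 78.4971923828125))
bar 1 57 (array([0.49558853, 0.32487874]), np.float64(2.926756512121515), ((517.6295776367188, 322.8938293457031), (18.522001266479492, 111.49319458007812), 79.94539642333984)) 0.07377646240014446
bar -1 36 (array([0.44381647, 0.1472177 ]), np.float64(-3.026583823
[... 851 characters left out ...]
), ((502.5838623046875, 234.03909301757812), (208.39657592773438, 119.04259490966797), 79.04503631591797))
bar 1 22 (array([0.49270155, 0.33070636]), np.float64(-2.9091324703999577), ((489.988525390625, 330.3879089355469), (31.700672149658203, 2.810231924057007), 12.267355918884277)) 0.07039920983687487
bar -1 3 0 0.06855880253535596
roller 358 (array([ 0.6003274 , -0.23413829]), np.float64(1.5716387590574934), ((598.9584350585938, -236.2591552734375), (146.73471069335938, 19.60420036315918), 89.7079849243164))
rest 1150 (array([ 0.61258605, -0.23267844]), np.float64(1.6545435573771767), ((628.1297607421875, -235.16729736328125), (121.81688690185547, 245.80514526367188), 10.364524841308594))
```

apply_moves:
  plan: [26,-30,0,0,26,-30,0,0,26,-30,0,0,26,-30,0,0,26,-30,0,0,26,-30,0,0,26,-30,0,0,26,-30,0,0,26,-30,0,0,26,-30,0,0,26,-30,0,0,26,-30,0,0,26,-30,0,0,26,-30,0,0,26,-30,0,0,26,-30,0,0,26,-30,0,0,26,-30,0,0]
  hand: 0.1

```text
time_s: 1.9
ee_pos: [0.4437, 0.1514, 0.2053]
eef_rot: [3.142, 0.0, 0.347]
force: [-0.5, 0.5, 0.2]
grip_width: 0.0518
grip_force: 0.0
```

apply_moves:
  plan: [0,0,0,-0.145,0,0,0,-0.145,0,0,0,-0.145,0,0,0,-0.145,0,0,0,-0.145,0,0,0,-0.145,0,0,0,-0.145,0,0,0,-0.145,0,0,0,-0.145,0,0,0,-0.145,0,0,0,-0.145,0,0,0,-0.145,0,0,0,-0.145,0,0,0,-0.145,0,0,0,-0.145,0,0,0,-0.145,0,0,0,-0.145,0,0,0,-0.145,0,0,0,-0.145,0,0,0,-0.145]

```text
time_s: 3.9
ee_pos: [0.4434, 0.1496, 0.2052]
eef_rot: [-3.142, -0.001, -3.03]
force: [0.6, -0.4, -0.5]
grip_width: 0.0519
grip_force: 0.0
```

```bash
python3 - <<'E'
from station import monitor,camera
from h import *; import pickle
o=monitor.get_obs(); print(o["time_s"],o["ee_pos"],o["eef_rot"],o["qpos"])
d=camera("wrist"); pickle.dump(d,open("w1.pkl","wb")); cv2.imwrite("pics/w1.png",d["image"][:,:,::-1])
P=cloud(d);hsv=cv2.cvtColor(d["image"],cv2.COLOR_RGB2HSV).astype(int)
m=(hsv[...,0]>20)&(hsv[...,0]<35)&(hsv[...,1]>120)&(hsv[...,2]>100)&(P[...,2]<.08)&(P[...,2]>.06);print("yel",P[m].mean(0),m.sum())
m=(hsv[...,2]<60)&(P[...,2]>.06)&(P[...,2]<.078);print(m.sum(),line(P[m]))
E
```

```text
3.9 [0.44336971 0.14963987 0.20518176] [-3.14151852e+00 -5.99367870e-04 -3.03040206e+00] [ 2.47201617e-01  1.16647950e-01  1.74305725e+00  8.15420241e-06
  1.28249134e+00 -1.43478765e+00]
yel [nan nan nan] 0
621 (array([0.46600106, 0.25116326]), np.float64(1.362058982207382), ((499.58770751953125, 80.36724853515625), (141.5357208251953, 515.358642578125), 4.394898891448975))<stdin>:6: RuntimeWarning: Mean of empty slice.
  ret = um.true_divide(
```

View pics/w1.png

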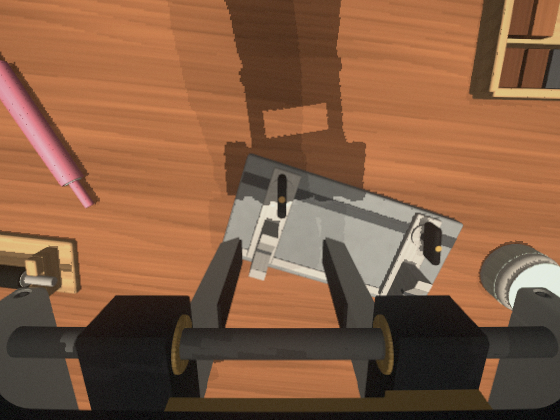

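The wrist view shows the right bar at (282,195), nearly aligned with the tool, and the left bar at (432,243). I'll take the bar tops from the dark blobs there.

```bash
cat > bars.py <<'E'
from h import *; import sys
def bars(d,wins):
    P=cloud(d);g=d["image"].max(2)
    for (u0,u1,v0,v1) in wins:
        Q=P[v0:v1,u0:u1].reshape(-1,3);G=g[v0:v1,u0:u1].ravel()
        m=(Q[:,2]>.064)&(Q[:,2]<.076); c,a,r=line(Q[m]); print(m.sum(),"c",c.round(4),"ang",round((a+np.pi/2)%np.pi-np.pi/2,3),"rect",np.round(r[0],1),np.round(r[1],1), "z",Q[m][:,2].mean().round(4))
E
python3 - <<'E'
from bars import *; import pickle
d=pickle.load(open("w1.pkl","rb")); bars(d,[(268,296,168,222),(415,452,215,268)])
E
```

```text
356 c [0.4449 0.1499] ang 0.104 rect [445.6 150.4] [44.6  9.6] z 0.0696
328 c [0.4813 0.3306] ang 0.193 rect [482.2 331.7] [45.1  8.9] z 0.0691
```

apply_moves:
  plan: [-2,0.5,20,0,0,0,25,0,0,0,25,0,0,0,25,0,0,0,25,0,0,0,25,0,0,0,15,0,0,0,5,0]

```text
time_s: 4.75
ee_pos: [0.4446, 0.1501, 0.0389]
eef_rot: [-3.141, -0.003, -3.039]
force: [0.4, -0.2, 0.2]
grip_width: 0.0516
grip_force: 0.0
```

apply_moves:
  plan: [0,0,0,0,0,0,0,0,0,0,0,0,0,0,0,0,0,0,0,0]
  hand: -1
  squeeze: 25

```text
time_s: 5.25
ee_pos: [0.4456, 0.1504, 0.0408]
eef_rot: [3.142, 0.001, -3.037]
force: [-0.6, -0.4, -0.5]
grip_width: 0.0151
grip_force: 0.0
```

apply_moves:
  plan: [0,0,0,0,0,0,0,0,0,0,0,0.1,0,0,0,0.12,0,0,0,0.12,0,0,0,0.12,0,0,0,0.12,0,0,0,0.12,0,0,0,0.1]

```text
time_s: 6.15
ee_pos: [0.4457, 0.1496, 0.0408]
eef_rot: [-3.141, 0.001, 2.442]
force: [-0.3, -8.0, 3.8]
grip_width: 0.0096
grip_force: 25.0
```

```bash
python3 - <<'E'
from station import monitor
o=monitor.get_obs(); print(o["ee_pos"],o["eef_rot"],o["moment"],o["force"],o["grip_force"],o["grip_width"])
E
```

```text
[0.4457035  0.14960489 0.04076169] [-3.14084806e+00  1.16885230e-03  2.44212148e+00] [-1.58092439 -0.19606866  0.07225244] [-0.34525761 -8.0242784   3.80160137] 25.00243306159973 0.009556975388875242
```

apply_moves:
  plan: [0,0,0,0.08,0,0,0,0.08,0,0,0,0.04]

```text
time_s: 6.45
ee_pos: [0.4457, 0.1496, 0.0408]
eef_rot: [-3.141, 0.001, 2.244]
force: [0.5, -8.3, 3.6]
grip_width: 0.0101
grip_force: 25.0
```

```bash
cat > m.py <<'E'
from station import monitor
o=monitor.get_obs(); print(o["ee_pos"],o["eef_rot"],o["moment"],o["force"],o["grip_force"],o["qpos"][5])
E
python3 m.py
```

```text
[0.44573313 0.14960281 0.04076282] [-3.14115080e+00  1.29806871e-03  2.24386505e+00] [-1.57943029 -0.18885412  0.05883338] [ 0.45614932 -8.26849991  3.5619992 ] 25.002562701702118 -0.42530811541513464
```

apply_moves:
  plan: [0,0,0,0.05,0,0,0,0.05,0,0,0,0,0,0,0,0]

```text
time_s: 6.85
ee_pos: [0.4456, 0.1497, 0.0408]
eef_rot: [-3.141, 0.001, 2.148]
force: [-0.2, -7.3, 4.7]
grip_width: 0.0109
grip_force: 26.6
```

```bash
python3 m.py
```

```text
[0.44564294 0.14973344 0.0407688 ] [-3.14115797e+00  1.30887257e-03  2.14762014e+00] [-1.34311111  0.01693384  0.57230475] [-0.24679877 -7.29796745  4.69798903] 26.604607386980206 -0.32872633177739924
```

apply_moves:
  plan: [0,0,0,0,0,0,0,0,0,0,0,0,0,0,0,0,0,0,0,0,0,0,-25,0,0,0,-25,0,0,0,-25,0,0,0,-25,0]
  hand: 0.1

```text
time_s: 7.75
ee_pos: [0.4453, 0.1504, 0.1415]
eef_rot: [3.142, -0.0, 2.147]
force: [-0.2, 1.1, -0.6]
grip_width: 0.0514
grip_force: 0.0
```

apply_moves:
  plan: [0,0,0,-0.15,0,0,0,-0.15,0,0,0,-0.15,0,0,0,-0.15,0,0,0,-0.15,0,0,0,-0.15,0,0,0,-0.15,0,0,0,-0.15,-12,28.5,0,0,-12,28.5,0,0,-12,28.5,0,0,-12,28.5,0,0,-12,28.5,0,0,-12,28,0,0,0,0,0,0]

```text
time_s: 9.25
ee_pos: [0.4811, 0.3346, 0.1399]
eef_rot: [3.141, -0.0, -2.934]
force: [0.4, -0.8, -0.3]
grip_width: 0.0515
grip_force: 0.0
```

```bash
python3 m.py; python3 - <<'E'
from station import camera
from bars import *; import pickle
d=camera("wrist"); pickle.dump(d,open("w2.pkl","wb")); cv2.imwrite("pics/w2.png",d["image"][:,:,::-1])
E
```

```text
[0.48107518 0.33459441 0.139938  ] [ 3.14126216e+00 -1.74004605e-04 -2.93404774e+00] [ 0.0252929  -0.15432479 -0.03559182] [ 0.36725412 -0.84553533 -0.25952061] 0.0 -1.233440201836594
```

View pics/w2.png

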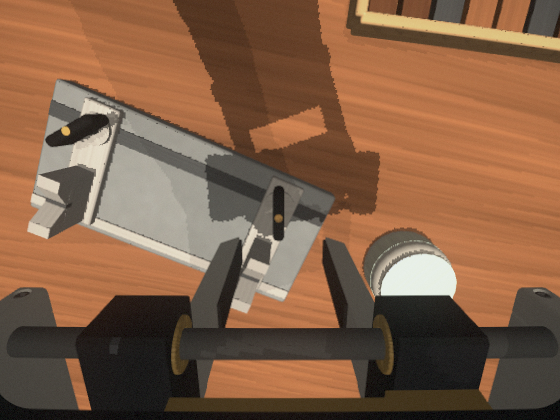

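Left bar is at (279,213). The right bar at (78,130) has visibly turned. The tin at (410,270) stays lower than the gripper body.

```bash
python3 - <<'E'
from bars import *; import pickle
d=pickle.load(open("w2.pkl","rb")); bars(d,[(262,296,178,245),(40,115,105,150)])
E
```

```text
541 c [0.4817 0.3321] ang 0.209 rect [483.1 332.1] [45.2  9.5] z 0.0697
679 c [0.445  0.1529] ang -0.898 rect [445.3 151.3] [ 9.9 44.7] z 0.069
```

apply_moves:
  plan: [-1,-3,15,0,0,0,20,0,0,0,20,0,0,0,20,0,0,0,15,0,0,0,9,0]

```text
time_s: 9.9
ee_pos: [0.4825, 0.3285, 0.0403]
eef_rot: [-3.141, -0.001, -2.937]
force: [-0.5, -0.1, -0.3]
grip_width: 0.0516
grip_force: 0.0
```

apply_moves:
  plan: [0,0,0,0,0,0,0,0,0,0,0,0,0,0,0,0,0,0,0,0,0,0,0,0,0,0,0,0,0,0,0,0.1,0,0,0,0.12,0,0,0,0.12,0,0,0,0.12,0,0,0,0.12,0,0,0,0.12,0,0,0,0.12,0,0,0,0.12,0,0,0,0.06,0,0,0,0]
  hand: -1
  squeeze: 25

```text
time_s: 11.6
ee_pos: [0.4827, 0.3318, 0.042]
eef_rot: [3.137, -0.002, 2.345]
force: [-0.9, 17.8, -3.9]
grip_width: 0.0093
grip_force: 25.0
```

```bash
python3 m.py
```

```text
[0.48273267 0.33179205 0.04196353] [ 3.13739520e+00 -2.16455935e-03  2.34498329e+00] [ 3.32443478  0.03309337 -0.06169276] [-0.86400978 17.77675118 -3.92094596] 24.993892908096313 -0.23787393189415376
```

apply_moves:
  plan: [2,2,0,0.06,0,0,0,0.05,0,0,0,0.04,0,0,0,0.04,0,0,0,0,0,0,0,0]

```text
time_s: 12.2
ee_pos: [0.4828, 0.3321, 0.0419]
eef_rot: [3.142, 0.0, 2.159]
force: [-3.0, -2.7, 6.0]
grip_width: 0.0104
grip_force: 26.2
```

```bash
python3 m.py
```

```text
[0.48281916 0.33206327 0.04186734] [3.14153805e+00 1.85154298e-04 2.15859498e+00] [-0.3947778   0.43539668  0.52925416] [-2.97937661 -2.67533992  6.0214264 ] 26.218975817319006 -0.04763878279951871
```

apply_moves:
  plan: [0,0,0,0,0,0,0,0,0,0,0,0,0,0,0,0,0,0,0,0,0,0,-25,0,0,0,-25,0,0,0,-25,0,0,0,-25,0,0,0,-25,0,0,0,-25,0,0,0,-25,0,0,0,0,0.147,0,0,0,0.147,0,0,0,0.147,0,0,0,0.147,0,0,0,0]
  hand: 0.4

```text
time_s: 13.9
ee_pos: [0.4828, 0.332, 0.2164]
eef_rot: [-3.142, 0.0, 1.566]
force: [-0.6, 0.1, -0.6]
grip_width: 0.0657
grip_force: 0.0
```

```bash
python3 m.py; python3 - <<'E'
from station import camera
from bars import *
d=camera("top"); P=cloud(d); 
Q=P[165:260,140:275].reshape(-1,3); G=d["image"].max(2)[165:260,140:275].ravel()
for c in [(.4454,.1504),(.4828,.332)]:
    m=(Q[:,2]>.06)&(Q[:,2]<.08)&(np.hypot(Q[:,0]-c[0],Q[:,1]-c[1])<.028); print(m.sum(),line(Q[m])[:2] if m.sum()>5 else 0)
Q=P[95:135,255:320].reshape(-1,3); m=Q[:,2]>.03; print("dial",np.nanmin(Q[m],0),np.nanmax(Q[m],0))
E
```

```text
[0.48281689 0.33204153 0.21639245] [-3.14151092e+00  2.82573207e-05  1.56632484e+00] [-0.05595561 -0.0438435   0.03442012] [-0.57311608  0.13656473 -0.59139788] 0.0 0.544393330553299
74 (array([0.44427755, 0.14898125]), np.float64(2.2218850462161877))
73 (array([0.48200507, 0.32994656]), np.float64(2.2958022347715206))
dial [ 0.72196459 -0.04987952  0.03073614] [0.78613414 0.08368937 0.17758589]
```

```bash
python3 - <<'E'
from station import camera
from bars import *
d=camera("wrist"); P=cloud(d); Q=P.reshape(-1,3); 
for c in [(.4454,.1504),(.4828,.332)]:
    m=(Q[:,2]>.064)&(Q[:,2]<.076)&(np.hypot(Q[:,0]-c[0],Q[:,1]-c[1])<.029); print(m.sum(),line(Q[m]) if m.sum()>5 else 0)
E
```

```text
105 (array([0.43852222, 0.16382797]), np.float64(2.4824652004828565), ((438.7435302734375, 161.50228881835938), (9.647493362426758, 21.618030548095703), 39.1555290222168))
354 (array([0.48232067, 0.33363054]), np.float64(2.243830993045795), ((482.5326232910156, 332.3145751953125), (10.040729522705078, 45.73992919921875), 38.22569274902344))
```

Both bars stand at the same angle, about 2.24 rad, and each showed a stop torque above 0.5 N m, so both are tight. Next is the roller.

apply_moves:
  plan: [-28.5,5.5,0,0,-28.5,5.5,0,0,-28.5,5.5,0,0,-28.5,5.5,0,0,-28.5,5.5,0,0,-28.5,5.5,0,0,-28.5,5.5,0,0,-28.5,5.5,0,0,-28.5,5.5,0,0,-28.5,5.5,0,0,-28.5,5.5,0,0,-28.5,5.5,0,0,-28.5,5.5,0,0,-28.5,5.5,0,0,-28.5,5.5,0,0,-28.5,5.5,0,0,-28.5,5.5,0,0,-28.5,5.5,0,0,-28.5,5.5,0,0,-28.5,5.5,0,0]

```text
time_s: 16.0
ee_pos: [0.5918, -0.2394, 0.2164]
eef_rot: [-3.142, -0.0, 1.573]
force: [-0.2, 1.0, -0.4]
grip_width: 0.066
grip_force: 0.0
```

apply_moves:
  plan: [0,0,0,0,0,0,0,0]

```text
time_s: 16.2
ee_pos: [0.5915, -0.2382, 0.216]
eef_rot: [-3.141, -0.0, 1.571]
force: [-0.5, 0.4, 1.3]
grip_width: 0.0657
grip_force: 0.0
```

```bash
python3 m.py; python3 - <<'E'
from station import camera
from bars import *; import pickle
d=camera("wrist"); pickle.dump(d,open("w3.pkl","wb")); cv2.imwrite("pics/w3.png",d["image"][:,:,::-1])
P=cloud(d); Q=P.reshape(-1,3); G=d["image"].max(2).ravel()
reg=(abs(Q[:,0]-.59)<.05)&(abs(Q[:,1]+.236)<.13)
m=reg&(Q[:,2]>.04)&(Q[:,2]<.065)&(G<70); print("rubber",m.sum(),line(Q[m]))
m=reg&(Q[:,2]>.054)&(Q[:,2]<.065)&(G<70); print("rubber ridge",m.sum(),line(Q[m]))
E
```

```text
[ 0.59152326 -0.23820263  0.21604457] [-3.14103277e+00 -3.97657639e-04  1.57073525e+00] [-0.02830113 -0.10005062  0.00999476] [-0.53245025  0.3957118   1.29829482] 0.0 -0.44026214496755967
rubber 2846 (array([ 0.59200833, -0.23063777]), np.float64(1.5672080826499033), ((592.04052734375, -236.21746826171875), (148.36720275878906, 26.77022361755371), 89.55876159667969))
rubber ridge 2373 (array([ 0.59145087, -0.23116845]), np.float64(1.5660167196658048), ((591.7761840820312, -236.2486572265625), (24.214073181152344, 148.4569854736328), 0.18150030076503754))
```

View pics/w3.png

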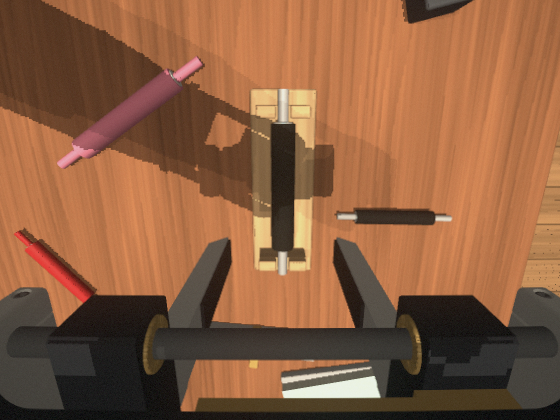

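The roller lies aligned under the tool, with the rubber from (283,125) to (283,250). The small roller at (395,217) is clear of the fingers.

apply_moves:
  plan: [2,0.5,25,0,0,0,25,0,0,0,25,0,0,0,25,0,0,0,25,0,0,0,25,0,0,0,20,0,0,0,15,0,0,0,5,0,0,0,0,0]

```text
time_s: 17.25
ee_pos: [0.5922, -0.2357, 0.0264]
eef_rot: [-3.141, -0.0, 1.57]
force: [-0.8, -0.4, 0.1]
grip_width: 0.0657
grip_force: 0.0
```

apply_moves:
  plan: [0,0,0,0,0,0,0,0,0,0,0,0,0,0,0,0,0,0,0,0,0,0,0,0,0,0,0,0]
  hand: -1
  squeeze: 40

```text
time_s: 17.95
ee_pos: [0.5922, -0.2362, 0.0266]
eef_rot: [3.141, 0.0, 1.569]
force: [-1.0, 0.2, 1.7]
grip_width: 0.0273
grip_force: 40.0
```

```bash
python3 m.py
```

```text
[ 0.59224532 -0.23621633  0.02660822] [3.14144358e+00 1.00453710e-04 1.56876399e+00] [0.03209216 0.03130051 0.00723894] [-0.99388005  0.24234303  1.66363256] 40.000028014183044 -0.43488634511052016
```

apply_moves:
  plan: [0,0,-10,0,0,0,-20,0,0,0,-25,0,0,0,-25,0,0,0,-25,0,0,0,-25,0,0,0,-10,0]

```text
time_s: 18.65
ee_pos: [0.5928, -0.2364, 0.1693]
eef_rot: [3.139, 0.001, 1.569]
force: [-0.3, -0.9, -2.9]
grip_width: 0.0273
grip_force: 40.0
```

apply_moves:
  plan: [25.5,-3.5,0,0,25.5,-3.5,0,0,25.5,-3.5,0,0,25.5,-3.5,0,0,25.5,-3.5,0,0,25.5,-3.5,0,0,25.5,-3.5,0,0,25.5,-3.5,0,0,25.5,-3.5,0,0,25.5,-3.5,0,0,25.5,-3.5,0,0,25.5,-3.5,0,0,25.5,-3.5,0,0,25.5,-3.5,0,0,25.5,-3.5,0,0,25.5,-3.5,0,0,25.5,-3.5,0,0,25.5,-3.5,0,0]

```text
time_s: 20.45
ee_pos: [0.5295, 0.2239, 0.1659]
eef_rot: [-3.141, 0.0, 1.569]
force: [-0.0, -0.4, -2.9]
grip_width: 0.0272
grip_force: 40.0
```

apply_moves:
  plan: [0,0,0,0.05,0,0,0,0.05,0,0,0,0.05,0,0,0,0.05,0,0,0,0,0,0,0,0]

```text
time_s: 21.05
ee_pos: [0.5299, 0.2229, 0.1661]
eef_rot: [-3.141, 0.0, 1.37]
force: [-0.3, 0.0, -2.4]
grip_width: 0.0271
grip_force: 40.0
```

```bash
python3 m.py; python3 - <<'E'
from station import camera
from bars import *; import pickle
d=camera("wrist"); pickle.dump(d,open("w4.pkl","wb")); cv2.imwrite("pics/w4.png",d["image"][:,:,::-1])
E
```

```text
[0.52992215 0.22288733 0.16605974] [-3.14097348e+00  3.90862458e-04  1.37026764e+00] [-0.10954904 -0.04175573 -0.03299409] [-0.27902513  0.02945279 -2.3827802 ] 39.998953342437744 0.5349787681686625
```

View pics/w4.png

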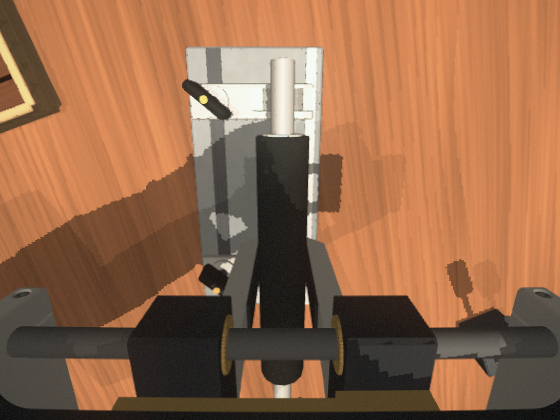

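The roller is held level over the bench, with its axis along the image column at about 283, parallel to the plate edges. I'll check its offset and tilt against the bench.

```bash
python3 - <<'E'
from bars import *; import pickle
d=pickle.load(open("w4.pkl","rb")); P=cloud(d); Q=P.reshape(-1,3)
B=np.array([.5308,.2274]);a=1.369; ey=np.array([np.cos(a),np.sin(a)]);ex=np.array([ey[1],-ey[0]])
X=(Q[:,:2]-B)@ex*1000;Y=(Q[:,:2]-B)@ey*1000;Z=Q[:,2]*1000
r=(Z>165)&(Z<230)&(abs(X)<25)&(Y>30)
for lo,hi in [(30,50),(50,70),(76,90),(90,105)]:
    m=r&(Y>lo)&(Y<hi); print(lo,m.sum(),"x",np.percentile(X[m],[2,98]).mean().round(2),"top z",np.percentile(Z[m],95).round(2))
print("end y",np.percentile(Y[r],99.8))
m=(Z>70)&(Z<84)&(abs(Y-93)<12)&(abs(X)<32); print("cheek",m.sum(),np.percentile(X[m],[1,50,99]),np.percentile(Y[m],[1,99]))
m=(Z>15)&(Z<25)&(abs(Y)<150); print("plate x",np.percentile(X[m],[.5,99.5]),"y max",np.percentile(Y[m],99.8))
d=camera=None
E
```

```text
30 1931 x -0.2 top z 199.11
50 2180 x -0.2 top z 199.16
76 717 x -0.33 top z 191.44
90 820 x -0.31 top z 191.42
end y 105.72622359325511
cheek 925 [-26.87397163  10.06521856  26.46671693] [ 84.48935496 102.06078596]
plate x [-275.0074231    39.14721767] y max 145.85728800688508
```

apply_moves:
  plan: [5,0,0,0,0,0,15,0,0,0,20,0,0,0,20,0,0,0,20,0,0,0,15,0,0,0,10,0,0,0,6,0,0,0,3,0,0,0,0,0,0,0,0,0]

```text
time_s: 22.2
ee_pos: [0.5314, 0.228, 0.0581]
eef_rot: [3.141, -0.001, 1.369]
force: [0.4, 0.3, -2.5]
grip_width: 0.0277
grip_force: 40.0
```

```bash
python3 m.py
```

```text
[0.53144478 0.22799065 0.05808501] [ 3.14076619e+00 -5.27863004e-04  1.36879550e+00] [-0.0441223  -0.05880077  0.01405476] [ 0.42936666  0.33610281 -2.51814021] 39.99876022338867 0.5438979653578885
```

apply_moves:
  plan: [0,0,1.5,0,0,0,1.5,0,0,0,1,0,0,0,1,0,0,0,0.7,0,0,0,0.5,0,0,0,0,0,0,0,0,0]

```text
time_s: 23.0
ee_pos: [0.5312, 0.2279, 0.0513]
eef_rot: [3.142, -0.0, 1.369]
force: [0.7, 0.7, -2.5]
grip_width: 0.0268
grip_force: 40.0
```

```bash
python3 m.py
```

```text
[0.53116165 0.22788057 0.05129092] [ 3.14153225e+00 -8.04194874e-05  1.36871313e+00] [-0.02298253 -0.12298408  0.00542051] [ 0.72903055  0.74673023 -2.50343528] 39.99875485897064 0.543950007633362
```

apply_moves:
  plan: [0,0,0.5,0,0,0,0.3,0,0,0,0.3,0,0,0,0,0,0,0,0,0]

```text
time_s: 23.5
ee_pos: [0.5313, 0.2279, 0.051]
eef_rot: [3.141, -0.0, 1.369]
force: [-2.6, -2.0, 7.4]
grip_width: 0.0271
grip_force: 40.0
```

```bash
python3 m.py
```

```text
[0.53131031 0.22793651 0.05100205] [ 3.14095025e+00 -3.21937062e-04  1.36886981e+00] [-0.29833404  0.54375898  0.01721493] [-2.57207045 -1.99239507  7.37582165] 40.00184118747711 0.5438995090999229
```

apply_moves:
  plan: [-0.4,-0.4,0.2,0,0,0,0,0,0,0,0,0,0,0,0,0]

```text
time_s: 23.9
ee_pos: [0.5313, 0.2279, 0.051]
eef_rot: [3.14, -0.001, 1.369]
force: [-0.6, 1.0, 6.4]
grip_width: 0.0269
grip_force: 40.0
```

```bash
cat > f.py <<'E'
from station import monitor
import numpy as np
o=monitor.get_obs(); f=o["force"]-[.4,.4,-2.5]; m=o["moment"]-[-.04,-.06,.014]
a=1.369; ey=np.array([np.cos(a),np.sin(a)]);ex=np.array([ey[1],-ey[0]])
print("t",o["time_s"],"bench F",f[:2]@ex,f[:2]@ey,f[2],"M",m[:2]@ex,m[:2]@ey,m[2],o["ee_pos"],o["eef_rot"])
E
python3 f.py
```

```text
t 23.9 bench F -1.1553526095171782 0.41208791355146385 8.884113805621784 M -0.009446142941748142 0.14886922367956748 0.012544587998587537 [0.53131774 0.2279182  0.05101933] [ 3.13978683e+00 -1.26783497e-03  1.36881170e+00]
```

apply_moves:
  plan: [0,-0.2,0.3,0,0,0,0,0,0,0,0,0,0,0,0,0]

```text
time_s: 24.3
ee_pos: [0.5313, 0.2279, 0.051]
eef_rot: [3.139, -0.001, 1.369]
force: [-0.8, 0.0, 9.2]
grip_width: 0.0272
grip_force: 40.0
```

```bash
python3 f.py; python3 - <<'E'
from station import camera
from bars import *
d=camera("wrist");cv2.imwrite("pics/w5.png",d["image"][:,:,::-1]); P=cloud(d); Q=P.reshape(-1,3)
B=np.array([.5308,.2274]);a=1.369; ey=np.array([np.cos(a),np.sin(a)]);ex=np.array([ey[1],-ey[0]])
X=(Q[:,:2]-B)@ex*1000;Y=(Q[:,:2]-B)@ey*1000;Z=Q[:,2]*1000
r=(Z>71)&(Z<95)&(abs(X)<14)&(Y>30)
for lo,hi in [(30,50),(50,70),(76,83),(85,101),(103,112)]:
    m=r&(Y>lo)&(Y<hi)&(abs(X)<(14 if hi<75 else 7)); print(lo,m.sum(),"x",np.percentile(X[m],[2,98]).mean().round(2) if m.sum() else 0,"top z",np.percentile(Z[m],95).round(2)if m.sum() else 0)
print("end",np.percentile(Y[r&(abs(X)<5)],99.5))
E
python3 f.py
```

```text
t 24.3 bench F -1.125203779118908 -0.6071326686071541 11.694907258125646 M -0.16549986194795474 0.08094137859699399 0.10101061419637833 [0.53130286 0.22793632 0.05097697] [ 3.13932719e+00 -1.37981417e-03  1.36887075e+00]
30 1860 x -0.12 top z 84.14
50 2089 x -0.0 top z 84.11
76 330 x 0.07 top z 76.32
85 794 x -0.11 top z 76.49
103 429 x 0.12 top z 76.52
end 110.70948632492419
t 24.35 bench F -1.363812179342402 -1.6381839864167604 11.736786527191065 M -0.10350806261628792 0.09347339124469199 0.07283241914744064 [0.53131614 0.22790159 0.05098799] [ 3.13929523e+00 -1.36629542e-03  1.36883873e+00]
```

View pics/w5.png

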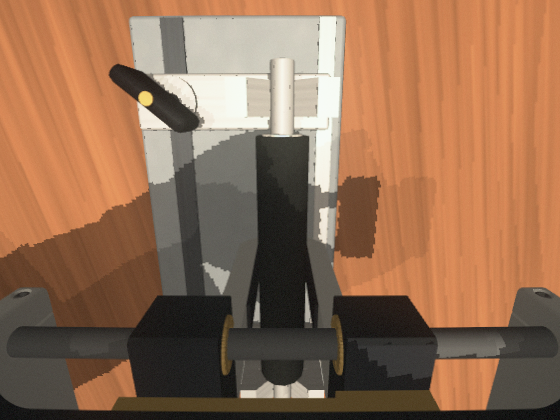

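The roller's left end lies in the V, with the shaft at (283,95) centred between the cheeks. The force readings are about 11.7 N down, about 1 N sideways and nearly no tilting moment, so both ends carry the load evenly. Handing in.

```bash
python3 -c "
from station import ctrl
print(ctrl.hand_in())"; python3 f.py
```

```text
the job is handed in; nothing more can be done
None
the job is handed in; nothing more can be done
```

I handed the job in at about 24 s with both V-block knobs turned to their stops and the roller held in both Vs at about 12 N, evenly by the force readings (only its left end was seen by camera); no verdict was returned.

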